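# Clear the soaking bath's lid and hold it open with the lever

### The arm

A 6-joint arm with a two-finger parallel gripper is mounted at the origin on the work surface. World frame = base frame: x ahead of the robot, y to its left, z up, the work surface at z = 0. Lengths are in m, angles in rad, forces in N, time in s.
With the tool pointing down it reaches from about 0.275 to 0.825 m from the base axis. Payload 5.2 kg.
Tool frame: the origin (TCP) lies midway between the tips of the shut fingers; the grasp point (between the pads) lies 19 mm behind it (manip.grip_depth is the x of the grasp point in the tool frame, in m); x points along the fingers, y is the direction in which the jaws open and shut, and the axes are right-handed (so a half turn about x gives the same grasp; the last joint's range is limited). The gripper opens to 93 mm and grips with 3 to 60 N. Pads are 15 mm wide; open, the fingers measure 128 mm over their backs; the gripper's body (75 mm by 188 mm) begins 65 mm behind the grasp point.
Start: joints at [1.048, 0.259, 1.535, -0, 1.348, -0.203], TCP at [0.173, 0.522, 0.192] pointing down, gripper open.
Joint ranges: [-3.14, 3.14], [-0.91, 2.08], [0.19, 2.58], [-1.22, 4.36], [0.22, 2.71], [-3.12, 3.12]. Speed limits (rad/s): [2.57, 2.57, 3.14, 3.14, 3.14, 3.14].

### API

Orientations are given as a rotation vector (axis times angle).
In Python, from plant import manip gives the robot as it stands.
- The arm moves only by the tool servo_tool, never from a script. Its argument "rows" is a list of rows, each an object with "offset": the shift along the tool's x, y, z in cm, a list of three; "yaw": the turn about the tool's x in rad. In form: [{"offset": [dx, dy, dz], "yaw": yaw}, ...]. A call has exactly 8 rows; each row shifts and turns the commanded pose from where the row before left it, along the tool's axes as they then stand; what a row does not reach is not made up. A row lasts 1/8 s, in which the tool goes at most 62.5 mm and 10.7 degrees, less where a joint would pass 70% of its speed; a pose out of reach is approached as far as the arm can. A call with a gripper value outside its range is refused whole. "fingers" is the opening, from 0 (shut) to 1 (fully open), set as the call begins (left out, the last holds). The fingers move at their own pace and stop on an object; the grip force is fixed at half the most. Time passes only in rows, so rows that do not move let the fingers close, or fill a call up. It gives the time, the measured TCP pose, the force and the opening at its end, in the units of the state.
- manip.sense(): the state, without advancing time (a new reading comes with each control period).
- manip.camera(name): name is "scene" or "top" or "wrist"; returns the picture (400x640x3 uint8, red, green, blue); there is no depth.
- manip.camera_model(name): a dict with "fov_y" (degrees; the focal length in pixels is half the picture's height over the tangent of half this angle, whatever the lens; pixels are square), "cx", "cy" (the principal point, pixels), "R" (3x3) and "t" (3): a world point X has camera coordinates R X + t. Camera axes: x right, y down, z forward; pixel columns grow to the right and rows downward; lengths in m; the calibration is good to about 2 mm. The wrist camera is an equidistant fisheye: a pixel r from the principal point sees the ray r / f radians off the axis. A picture is of the moment at which its call begins: read the wrist's pose just before it. camera_model takes no time and is no camera call; for the wrist camera it gives the pose at the moment of the call.
- manip.finish_job(): hands the job in, once; it reports no verdict.
The state is a dict: "t": time; "joint_positions": joint angles; "qd": joint speeds; "tau": joint torques, N m; "position": TCP position; "tcp_rot": TCP orientation; "ft_force": force on the tool from outside, world axes, zero at the start; "torque": the same for the moment, N m; "grip_width": opening from 0.0 (shut) to 1.0 (fully open).
Only numpy, scipy, OpenCV 4.12 (cv2) and the standard library are available. Lean on these libraries where they do the work, as an engineer would, in place of code of your own. Each camera call takes 0.05 s, during which the arm holds its last target.

### The job

Push the flat slide box that lies on the steel lid of the soaking bath sideways until all of it lies flat on the bath's draining shelf, then press the long end of the bath's lever all the way down so that its short end raises the heavy lid, and finish while still holding the lever down with the fingers. Slide the box, do not lift or tip it; raise the lid only with the lever, and leave the other things on the counter where they are.

Things in the scene. Friction and masses are not known exactly. Their poses are not given: they have to be found in the camera images.
- bath: Fixed grey plastic soaking bath. Origin on the counter under the middle of its lid; z up; at yaw 0 x points away from the robot, y to its left. In bath axes: lid x -70..70, y -69..69 mm; on its +y side the draining shelf; on its -y side the lever
- shelf_mid (a point): Centre of the draining shelf's flat surface, 93 mm above the counter; axes as the bath's. The shelf measures 160 (x) x 113 mm (y) inside a rim 8 mm high and 5 mm thick on three sides; the side towards the lid has none
- lid_mid (a point): Centre of the top face of the heavy steel lid, a plate 140 x 138 x 10 mm (about 1.6 kg, varies) whose top is 95 mm above the counter when shut, 2 mm above the draining shelf. Moves with the lid
- lid (a joint): Lid angle in rad: 0 shut, grows as it is raised. It hinges on its +x edge, so the edge towards the robot rises. It falls shut by its weight. The lever at its stop holds it at about 0.455
- lever (a joint): Lever angle in rad: 0 at rest (long end up, sloping 0.35 rad), 0.7 at its lower stop (long end sloping 0.35 rad down). Springs back when let go. About 4 to 8 N down on the pad moves it
- lever_pad (a point): Centre of the top face of the black 46 x 46 mm rubber press pad on the lever's long end, 170 mm from the pivot along the bar and 13 mm above the bar's centre line (which passes through the pivot); about 162 mm above the counter at rest, about 45 mm at the stop. Moves and turns with the lever; its axes are the bath's when the lever is at rest
- lever_pivot (a point): Axis of the lever on its steel bracket, 92 mm above the counter; the axis runs along the bath's x, the long end points to the bath's -y, the short end (43 mm) reaches under the lid's overhanging edge. The bracket's cheeks end 101 mm above the counter. Axes as the bath's
- slidebox_mid (a point): Centre of the closed white slide box that starts on the lid: 80 (its x) x 50 (its y) x 32 mm high, about 0.22 kg, loose. The point is 16 mm above its underside
- sparebox_mid (a point): Centre of a second, equal slide box lying on the counter in front of the bath. Bystander, leave it
- jar: Bystander: jar, 52 mm wide, 60 mm high, loose, between lever and robot. Origin under its centre
- cup: Bystander: white cup, 64 mm wide, 62 mm high, loose, behind the lever. Origin under its centre
- washbottle: Bystander: white bottle, 60 mm wide, 130 mm high, loose, behind the bath. Origin under its centre
- taperoll: Bystander: tape roll lying flat, 70 mm wide, 20 mm high, loose, behind the bath. Origin under its centre
- tuberack: Bystander: white block tube rack 60 x 140 x 50 mm, loose, right of the lever. Origin under its centre
There are look-alikes about, which are no part of the job. Leave any green look-alike of the part that bears slidebox_mid alone.

How it is judged:
On the way, in this order (a step that is already met when the one before it is completed fails the run):
1. the slide box lies flat on the draining shelf, off the lid, with the lid still shut (y of slidebox_mid in the frame of bath between 0.095 and 0.175 m and x of slidebox_mid in the frame of bath between -0.06 and 0.08 m and height (world z) of slidebox_mid between 0.105 and 0.113 m and angle between slidebox_mid's own z axis and vertical below 0.06 rad and contact force between slidebox and lid below 0.05 N and value of joint lid below 0.05 rad), for 0.2 s.
2. the lever is pressed down to its stop and the lid stands raised (value of joint lid above 0.38 rad and value of joint lever above 0.6 rad), for 0.3 s.
At the end, for the whole second after the job is handed in: The slide box lies flat (within 0.06 rad) and at rest on the draining shelf, clear of the lid; the fingers hold the lever down (more than 1 N on it, lever angle over 0.6 of 0.7 rad) and the lid stands still, raised more than 0.38 rad, not touched by the robot (all of step 2 and y of slidebox_mid in the frame of bath between 0.095 and 0.175 m and x of slidebox_mid in the frame of bath between -0.06 and 0.08 m and height (world z) of slidebox_mid between 0.105 and 0.113 m and angle between slidebox_mid's own z axis and vertical below 0.06 rad and contact force between slidebox and lid below 0.05 N and contact force between the fingers and lever above 1 N and contact force between each of the arm, the fingers and lid below 0.3 N and velocity of joint lid between -0.1 and 0.1 rad/s and linear speed of slidebox below 0.02 m/s); the arm keeps its last pose, push and grip.
It fails at once if the slide box is lifted, tipped or dropped (height (world z) of slidebox_mid above 0.126 m or height (world z) of slidebox_mid below 0.1 m or angle between slidebox_mid's own z axis and vertical above 0.3 rad).
It fails at once if the lid is raised by the robot itself instead of the lever (value of joint lid above 0.05 rad and contact force between any of the fingers, the arm and lid above 1 N).
It fails at once if a bystander is moved (distance of any of sparebox_mid, jar, cup, washbottle, taperoll, tuberack from where it was at the start of the episode above 0.025 m).
It also fails if it takes over 48 s, if anything falls off the work surface, if the arm or the gripper's body presses on something with over 40 N, if the wrist force passes 120 N, or if a joint passes its speed limit or range.

## Working session

There is one attempt and no reset: what is moved stays moved. The work goes in short steps, Python scripts to look and compute and a tool call to move; the robot and the scene stay as the last step left them, time stands still between calls to the robot, and variables do not carry over. Pictures are saved under pics/ and viewed, and the job is handed in when it is done.

Besides the shell and the picture viewer there is one more tool, called after ">>>" as name(argument=value, ...), one argument or row to a line, values as JSON. servo_tool: Moves the arm, as the interface text tells. Its arguments: {"type":"object","properties":{"rows":{"type":"array","items":{"type":"object","properties":{"offset":{"type":"array","items":{"type":"number"}},"yaw":{"type":"number"}}}},"fingers":{"type":"number"}},"required":["rows"]}

```bash
ls; mkdir -p pics
python3 - <<'E'
from plant import manip
import cv2
s=manip.sense();print(s)
for n in("scene","top","wrist"):
    m=manip.camera_model(n);print(n,m)
    cv2.imwrite(f"pics/{n}0.png",manip.camera(n)[:,:,::-1])
print(manip.grip_depth)
E
```

```text
pics
{'t': 0.0, 'joint_positions': array([ 1.04820079e+00,  2.59312326e-01,  1.53608743e+00, -8.44104511e-07,
        1.34799104e+00, -2.02814343e-01]), 'qd': array([-0.00037703, -0.00051099,  0.00066951, -0.00063914, -0.00076346,
       -0.00011854]), 'tau': array([ 1.56436316e-03, -4.37300706e+01, -2.84008276e+01,  7.19058048e-02,
        4.10989649e-02, -5.55949237e-05]), 'position': array([0.17257978, 0.52159591, 0.19163252]), 'tcp_rot': array([ 0.24965849,  1.55682598, -0.25230917]), 'ft_force': array([-0.40669612, -0.46214079, -0.55284754]), 'torque': array([-0.02116378, -0.01199582, -0.01912518]), 'grip_width': 0.9978583866406711}
scene {'fov_y': 48.01968851019504, 'cx': 319.6348191160822, 'cy': 200.82959105682045, 'R': array([[ 0.19649273,  0.98036096,  0.01682254],
       [ 0.75996819, -0.14143388, -0.63438538],
       [-0.61954738,  0.13743671, -0.77283387]]), 't': array([-0.00754761, -0.32485843,  1.5301253 ])}
top {'fov_y': 50.131475033050826, 'cx': 325.1313869846479, 'cy': 206.61333816272443, 'R': array([[-4.35822415e-03, -9.99759433e-01,  2.14961112e-02],
       [-9.85798324e-01,  6.86607961e-04, -1.67932109e-01],
       [ 1.67876950e-01, -2.19227161e-02, -9.85564165e-01]]), 't': array([-0.09390564,  0.54965169,  1.11661387])}
wrist {'fov_y': 65.70646984690485, 'cx': 319.18052148326626, 'cy': 194.28962955369195, 'R': array([[ 0.31504777,  0.94907394, -0.0018854 ],
       [ 0.90529243, -0.29991676,  0.30082479],
       [ 0.2849395 , -0.09648102, -0.95367756]]), 't': array([-0.54956582, -0.03584358,  0.39264979])}
-0.0188
```

View pics/scene0.png

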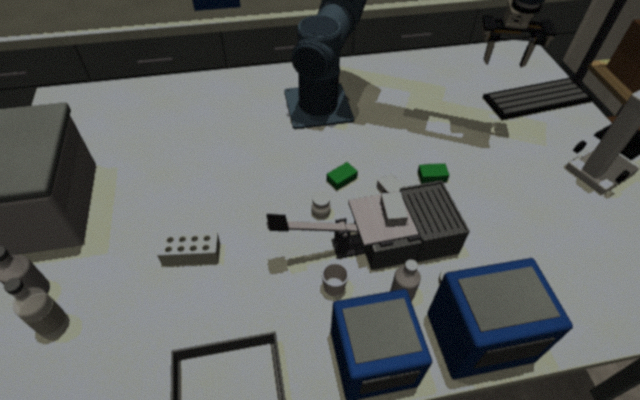

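View pics/top0.png

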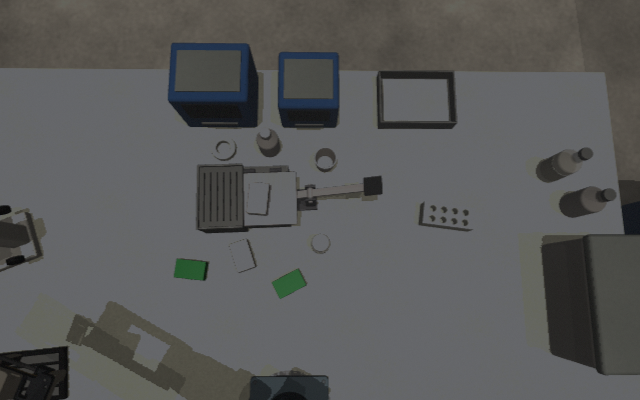

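View pics/wrist0.png

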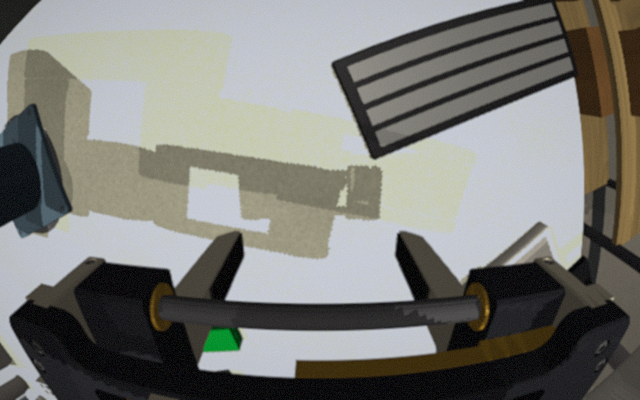

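The scene view shows the bath at (410,225) with a white box on its lid at (395,208). In the top view the box on the lid is at (257,198), the shelf at (221,197) and the black pad at (372,186). There is also a white spare box at (242,256) and green look-alikes at (191,269) and (289,283). The one I want is the white box on the lid. I'll check it in close crops.

Run:
```python
import cv2
t=cv2.imread("pics/top0.png")[120:300,170:400];s=cv2.imread("pics/scene0.png")[150:310,250:480]
cv2.imwrite("pics/topc.png",cv2.resize(cv2.convertScaleAbs(t,alpha=1.3),None,fx=3.3,fy=3.3,interpolation=cv2.INTER_CUBIC))
cv2.imwrite("pics/scenec.png",cv2.resize(cv2.convertScaleAbs(s,alpha=1.3),None,fx=3.3,fy=3.3,interpolation=cv2.INTER_CUBIC))
```

```text
(no output)
```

View pics/topc.png

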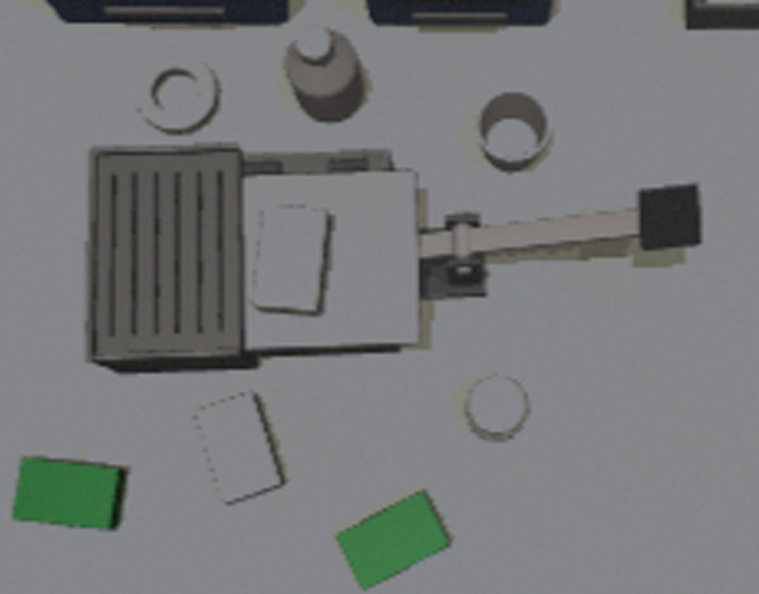

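View pics/scenec.png

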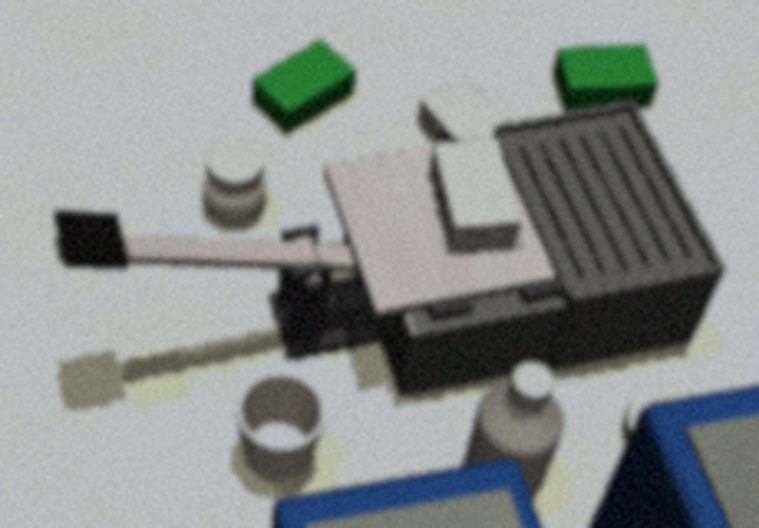

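The crops confirm the choice: it's the white box on the lid (crop 290,260), not the green ones and not the white one on the counter (crop 240,447). Next I'll triangulate the corners.

```bash
cat > h.py <<'E'
import numpy as np
from plant import manip
def ray(n,u,v):
    m=manip.camera_model(n);f=200/np.tan(np.radians(m['fov_y'])/2)
    R=np.array(m['R']);t=np.array(m['t'])
    d=R.T@np.array([(u-m['cx'])/f,(v-m['cy'])/f,1]);return -R.T@t,d/np.linalg.norm(d)
def plane(n,u,v,z):
    c,d=ray(n,u,v);return c+d*(z-c[2])/d[2]
def tri(a,b):
    c1,d1=ray("top",*a);c2,d2=ray("scene",*b)
    k=np.linalg.lstsq(np.stack([d1,-d2],1),c2-c1,rcond=None)[0]
    p,q=c1+k[0]*d1,c2+k[1]*d2;return (p+q)/2,np.linalg.norm(p-q)
T=lambda x,y:(170+x/3.3-.35,120+y/3.3-.35)
S=lambda x,y:(250+x/3.3-.35,150+y/3.3-.35)
E
python3 - <<'E'
from h import *
np.set_printoptions(precision=4,suppress=True)
P={'pad1':((638,190),(127,266)),'pad2':((697,184),(64,263)),'pad3':((701,243),(57,212)),'pad4':((642,249),(118,214)),
'lid--':((420,342),(325,165)),'lid+-':((415,170),(380,312)),
'sh++':((92,149),(720,270)),'sh-+':((90,360),(635,107)),
'bx-y+x':((330,208),(450,230)),'bx+y+x':((262,205),(520,220)),'bx--':((322,313),(435,147)),'bx-+':((252,307),(497,138))}
for k,(a,b) in P.items(): print(k,*tri(T(*a),S(*b)))
print("lid plane .095")
for c in((248,172),(415,170),(420,342),(245,350)):print(plane("top",*T(*c),.095))
print("shelf rim .101")
for c in((92,149),(242,149),(242,355),(90,360)):print(plane("top",*T(*c),.101))
print("box .127")
for c in((262,205),(330,208),(322,313),(252,307)):print(plane("top",*T(*c),.127))
E
```

```text
pad1 [ 0.6063 -0.1885  0.1518] 0.0004937198619599408
pad2 [ 0.6072 -0.231   0.1675] 1.2562746742893446e-05
pad3 [ 0.5625 -0.2315  0.1667] 0.0027031506345620987
pad4 [ 0.5608 -0.1893  0.1522] 0.00229110667038833
lid-- [ 0.4979 -0.0202  0.0937] 0.0014761051066581336
lid+- [ 0.6374 -0.0144  0.093 ] 0.0032595962921587495
sh++ [0.6521 0.2402 0.0992] 0.0008069652212055343
sh-+ [0.4846 0.238  0.0935] 0.0039348172119565384
bx-y+x [0.5983 0.0475 0.1246] 0.001063560135361899
bx+y+x [0.6002 0.0997 0.1264] 0.0012649516835179326
bx-- [0.5176 0.0563 0.1214] 0.006614888971942802
bx-+ [0.521  0.1066 0.1252] 0.00116869975867696
lid plane .095
[0.6346 0.1171 0.095 ]
[ 0.6364 -0.0161  0.095 ]
[ 0.4976 -0.021   0.095 ]
[0.4915 0.1156 0.095 ]
shelf rim .101
[0.6517 0.2401 0.101 ]
[0.6519 0.1214 0.101 ]
[0.4868 0.1168 0.101 ]
[0.4832 0.2339 0.101 ]
box .127
[0.6002 0.1002 0.127 ]
[0.5979 0.0478 0.127 ]
[0.5158 0.0524 0.127 ]
[0.5205 0.1058 0.127 ]
```

Run:
```python
from h import *
from scipy.spatial.transform import Rotation as Ro
np.set_printoptions(precision=4,suppress=True)
s=manip.sense();R=Ro.from_rotvec(s['tcp_rot']).as_matrix();print(R,s['position'])
def rows(p): return R.T@(np.array(p)-s['position'])*100
ty=R[:,1];print("tool y heading",np.arctan2(ty[1],ty[0]), "tool z heading",np.arctan2(R[1,2],R[0,2]))
print(rows([.56,.025,.20]))
print(plane("top",*T(497,407),.06),plane("top",*T(513,130),.06),plane("top",421,228,.05))
print("pivot",plane("top",*T(463,237),.10))
```

```text
[[-0.0007  0.3144  0.9493]
 [-0.0012  0.9493 -0.3144]
 [-1.     -0.0014 -0.0003]] [0.1727 0.5217 0.1918]
tool y heading 1.2509719907236738 tool z heading -0.31982472324594313
[ -0.7842 -34.9767  52.3869]
[ 0.4494 -0.0817  0.06  ] [ 0.6797 -0.0955  0.06  ] [ 0.4901 -0.3545  0.05  ]
pivot [ 0.5806 -0.0547  0.1   ]
```

>>> servo_tool(
  fingers=0.35,
  rows=[
    {"offset": [0,-3,4.5],"yaw": 0},
    {"offset": [0,-3,4.5],"yaw": 0},
    {"offset": [0,-3,4.5],"yaw": 0},
    {"offset": [0,-3,4.5],"yaw": 0},
    {"offset": [0,-3,4.5],"yaw": 0},
    {"offset": [0,-3,4.5],"yaw": 0},
    {"offset": [0,-3,4.5],"yaw": 0},
    {"offset": [0,-3,4.5],"yaw": 0},
  ],
)

```text
t: 1.15
position: [0.4399, 0.1796, 0.1924]
tcp_rot: [0.251, 1.556, -0.251]
ft_force: [0.4, 1.8, 0.1]
grip_width: 0.353
```

>>> servo_tool(
  rows=[
    {"offset": [0,-3.6,5.4],"yaw": 0},
    {"offset": [0,-3.6,5.4],"yaw": 0},
    {"offset": [0,-3.6,5.4],"yaw": 0},
    {"offset": [0,0,0],"yaw": 0.175},
    {"offset": [0,0,0],"yaw": 0.175},
    {"offset": [0,0,0],"yaw": 0.175},
    {"offset": [0,0,0],"yaw": 0.175},
    {"offset": [0,0,0],"yaw": 0.175},
  ],
)

```text
t: 2.15
position: [0.5543, 0.0333, 0.1921]
tcp_rot: [0.932, 1.363, -0.933]
ft_force: [0.3, 0.3, -0.2]
grip_width: 0.356
```

>>> servo_tool(
  rows=[
    {"offset": [0,0,0],"yaw": 0.175},
    {"offset": [0,0,0],"yaw": 0.175},
    {"offset": [0,0,0],"yaw": 0},
    {"offset": [0,0,0],"yaw": 0},
    {"offset": [0,0,0],"yaw": 0},
    {"offset": [0,0,0],"yaw": 0},
    {"offset": [0,0,0],"yaw": 0},
    {"offset": [0,0,0],"yaw": 0},
  ],
)

```text
t: 3.15
position: [0.5546, 0.0333, 0.1925]
tcp_rot: [1.19, 1.221, -1.19]
ft_force: [-0.0, -0.7, -1.0]
grip_width: 0.348
```

```bash
cat >> h.py <<'E'
from scipy.spatial.transform import Rotation as Ro
np.set_printoptions(precision=4,suppress=True)
def go(*p):
    s=manip.sense();R=Ro.from_rotvec(s['tcp_rot']).as_matrix()
    print('t',s['t'],'pos',s['position'],'yhead',np.arctan2(R[1,1],R[0,1]),'down',R[:,0],'F',s['ft_force'],'g',s['grip_width'])
    for q in p: print(q,'->cm',R.T@(np.array(q)-s['position'])*100)
E
python3 - <<'E'
from h import *
import cv2
go([.56,.028,.103])
cv2.imwrite("pics/w1.png",manip.camera("wrist")[:,:,::-1])
t=manip.camera("top")[:,:,::-1]
cv2.imwrite("pics/t1.png",cv2.resize(t[120:300,170:400],None,fx=3.3,fy=3.3,interpolation=cv2.INTER_CUBIC))
E
```

```text
t 3.15 pos [0.5546 0.0333 0.1925] yhead 0.026258904988234324 down [ 0. -0. -1.] F [-0.0064 -0.683  -0.955 ] g 0.34844851072106375
[0.56, 0.028, 0.103] ->cm [8.9476 0.5269 0.5482]
```

View pics/w1.png

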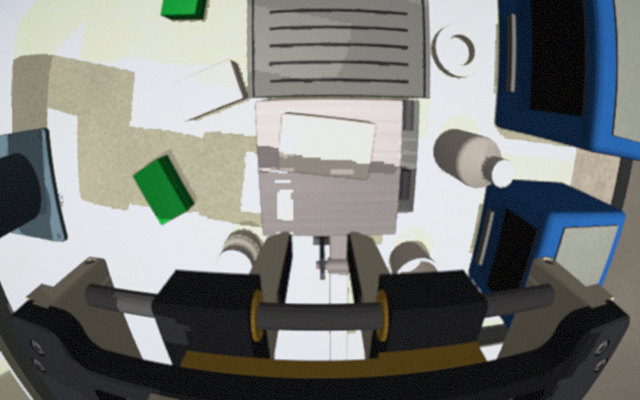

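View pics/t1.png

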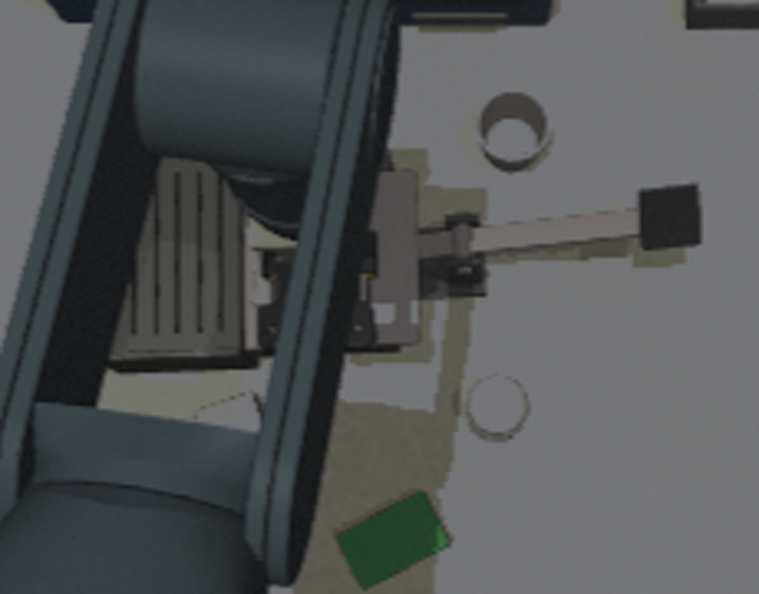

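The wrist view shows the box at (327,140) ahead of the two fingers at (275,270) and (365,270). The lid is clear where the fingers will land.

>>> servo_tool(
  rows=[
    {"offset": [0,0.5,0.7],"yaw": 0},
    {"offset": [1.5,0,0],"yaw": 0},
    {"offset": [1.5,0,0],"yaw": 0},
    {"offset": [1.5,0,0],"yaw": 0},
    {"offset": [1.5,0,0],"yaw": 0},
    {"offset": [1.5,0,0],"yaw": 0},
    {"offset": [1.3,0,0],"yaw": 0},
    {"offset": [0,0,0],"yaw": 0},
  ],
)

```text
t: 4.25
position: [0.5589, 0.0266, 0.1031]
tcp_rot: [1.189, 1.223, -1.192]
ft_force: [-0.2, -0.2, 0.1]
grip_width: 0.348
```

Run:
```python
from h import *
import cv2
go()
for n in("wrist","scene"):
    t=manip.camera(n)[:,:,::-1]
    if n=="scene": t=cv2.resize(t[150:310,250:480],None,fx=3.3,fy=3.3,interpolation=cv2.INTER_CUBIC)
    cv2.imwrite(f"pics/{n}2.png",t)
```

```text
t 4.25 pos [0.5589 0.0266 0.1031] yhead 0.02603362055229502 down [-0.0024  0.0004 -1.    ] F [-0.2461 -0.2037  0.0749] g 0.3483341338892139
```

View pics/wrist2.png

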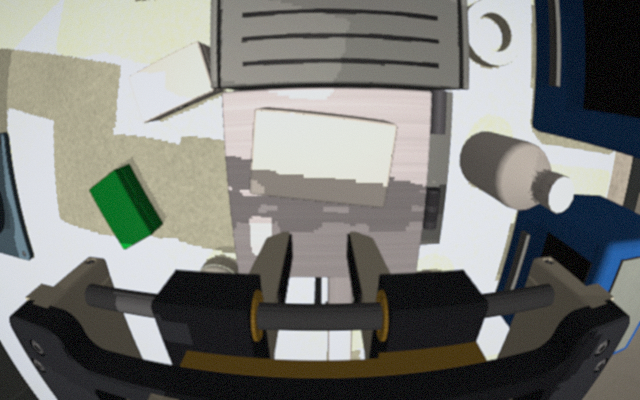

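View pics/scene2.png

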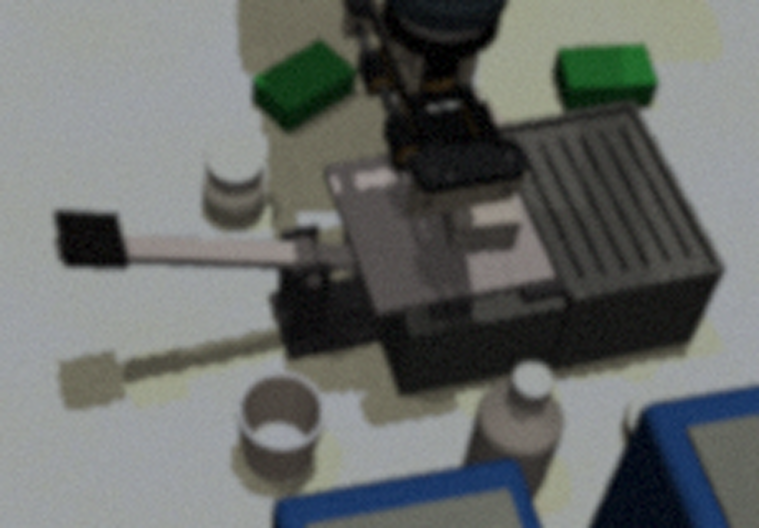

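The fingers are centred on the box's near face, in the wrist view at (320,250) against the face's lower edge at (318,195). I'll start pushing slowly.

>>> servo_tool(
  rows=[
    {"offset": [0,0,-0.6],"yaw": 0},
    {"offset": [0,0,-0.6],"yaw": 0},
    {"offset": [0,0,-0.6],"yaw": 0},
    {"offset": [0,0,-0.6],"yaw": 0},
    {"offset": [0,0,-0.6],"yaw": 0},
    {"offset": [0,0,-0.6],"yaw": 0},
    {"offset": [0,0,-0.6],"yaw": 0},
    {"offset": [0,0,-0.6],"yaw": 0},
  ],
)

```text
t: 5.35
position: [0.5585, 0.0748, 0.1045]
tcp_rot: [1.19, 1.221, -1.19]
ft_force: [0.2, -0.5, 0.6]
grip_width: 0.348
```

Run:
```python
from h import *
import cv2
go()
cv2.imwrite(f"pics/wrist3.png",manip.camera("wrist")[:,:,::-1])
```

```text
t 5.35 pos [0.5585 0.0748 0.1045] yhead 0.025977501765744544 down [-0. -0. -1.] F [ 0.1863 -0.5052  0.6426] g 0.34760461190888586
```

View pics/wrist3.png

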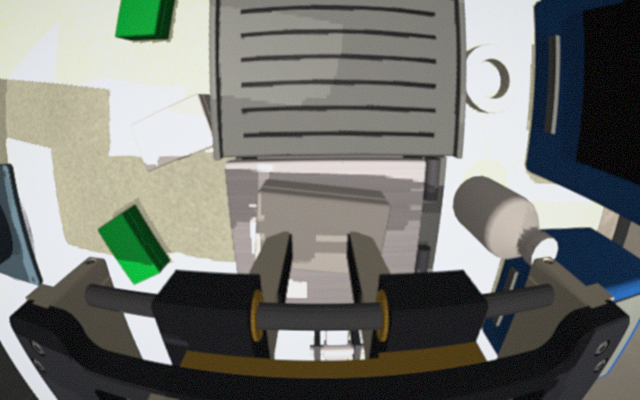

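```bash
cat >> h.py <<'E'
def fish(u,v,z,m=None):
    m=m or manip.camera_model("wrist");f=200/np.tan(np.radians(m['fov_y'])/2)
    x,y=u-m['cx'],v-m['cy'];r=np.hypot(x,y);a=r/f
    d=np.array([np.sin(a)*x/r,np.sin(a)*y/r,np.cos(a)]);R=np.array(m['R']);c=-R.T@np.array(m['t']);d=R.T@d
    return c+d*(z-c[2])/d[2]
E
python3 - <<'E'
from h import *
print("box far top",fish(262,181,.127),fish(389,193,.127),"top near",fish(258,197,.127))
print("shelf edge",fish(218,157,.093),fish(462,157,.093)); print("lid -y/+y",fish(228,162,.095),fish(425,164,.095))
E
```

```text
box far top [0.5256 0.1136 0.127 ] [0.5994 0.1083 0.127 ] top near [0.5229 0.1039 0.127 ]
shelf edge [0.4882 0.121  0.093 ] [0.6607 0.1264 0.093 ]
lid -y/+y [0.496  0.1179 0.095 ] [0.6315 0.1202 0.095 ]
```

Run:
```python
from h import *
import cv2
print("bottom",fish(262,181,.095),fish(389,193,.095),"cam",-np.array(manip.camera_model('wrist')['R']).T@manip.camera_model('wrist')['t'])
t=cv2.imread("pics/wrist3.png")[130:290,200:460]
cv2.imwrite("pics/w3c.png",cv2.convertScaleAbs(cv2.resize(t,None,fx=3,fy=3,interpolation=cv2.INTER_CUBIC),alpha=1.3))
t=manip.camera("scene")[:,:,::-1][180:290,320:480]
cv2.imwrite("pics/s3c.png",cv2.convertScaleAbs(cv2.resize(t,None,fx=5,fy=5,interpolation=cv2.INTER_CUBIC),alpha=1.3))
```

```text
bottom [0.5196 0.1049 0.095 ] [0.6073 0.0985 0.095 ] cam [0.5573 0.1601 0.2969]
```

View pics/w3c.png

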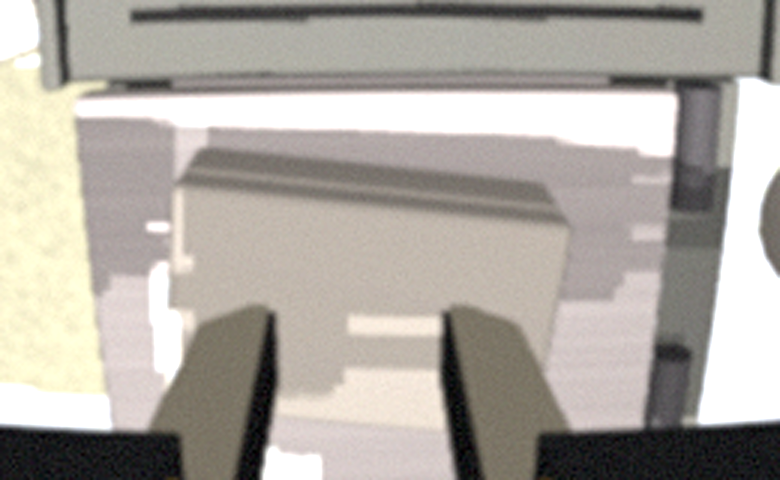

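View pics/s3c.png

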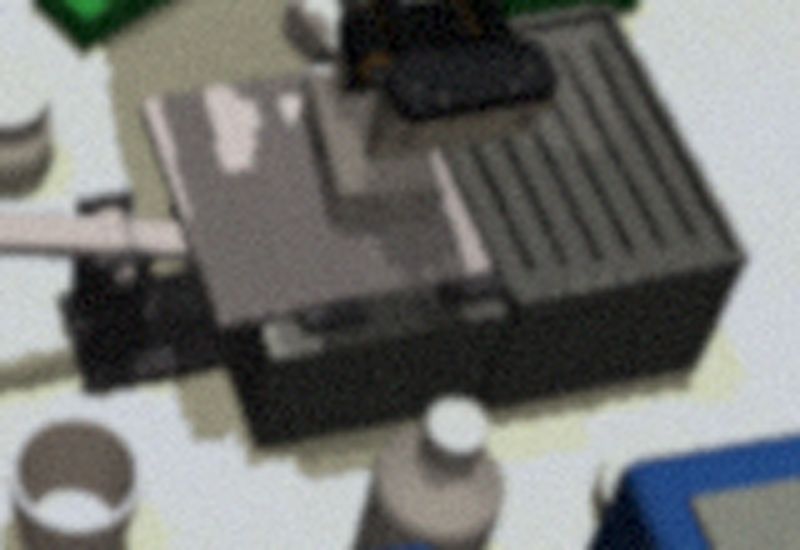

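Run:
```python
from h import *
for n,c in {'nearR':(347,273),'nearL':(293,263),'tipL':(289,233),'tipR':(349,233),'tipLo':(265,237)}.items():
  for z in(.095,.1045,.127,.15):print(n,fish(*c,z))
m=manip.camera_model('wrist');s=manip.sense();R=np.array(m['R'])
f=200/np.tan(np.radians(m['fov_y'])/2)
p=R@s['position']+m['t'];a=np.arctan2(np.hypot(p[0],p[1]),p[2]);k=f*a/np.hypot(p[0],p[1]);print("tcp px",m['cx']+k*p[0],m['cy']+k*p[1])
```

```text
nearR [0.5818 0.0335 0.095 ]
nearR [0.5806 0.0394 0.1045]
nearR [0.5779 0.0535 0.127 ]
nearR [0.5751 0.0679 0.15  ]
nearL [0.5407 0.0414 0.095 ]
nearL [0.5414 0.0469 0.1045]
nearL [0.5433 0.0601 0.127 ]
nearL [0.5452 0.0736 0.15  ]
tipL [0.538  0.0662 0.095 ]
tipL [0.5389 0.0706 0.1045]
tipL [0.541  0.0811 0.127 ]
tipL [0.5432 0.0917 0.15  ]
tipR [0.5811 0.0674 0.095 ]
tipR [0.5799 0.0717 0.1045]
tipR [0.5773 0.082  0.127 ]
tipR [0.5746 0.0925 0.15  ]
tipLo [0.5203 0.0623 0.095 ]
tipLo [0.5221 0.0669 0.1045]
tipLo [0.5262 0.0778 0.127 ]
tipLo [0.5304 0.0889 0.15  ]
tcp px 317.71161145063513 227.76558614062589
```

```bash
cat >> h.py <<'E'
def proj(n,X):
    m=manip.camera_model(n);f=200/np.tan(np.radians(m['fov_y'])/2);p=np.array(m['R'])@np.array(X)+m['t']
    return np.array([m['cx']+f*p[0]/p[2],m['cy']+f*p[1]/p[2]])
E
python3 - <<'E'
from h import *
import cv2
im=np.ascontiguousarray(manip.camera("scene")[:,:,::-1])[150:270,330:490]
im=cv2.convertScaleAbs(cv2.resize(im,None,fx=5,fy=5,interpolation=cv2.INTER_CUBIC),alpha=1.6)
go()
for X,c in(([.5585,.0748,.1045],(0,0,255)),([.5585,.0748,.19],(0,255,0)),([.56,.0526,.095],(255,0,0)),([.56,.0526,.127],(255,0,255)),([.60,.048,.127],(255,0,255)),([.60,.098,.127],(255,0,255)),([.52,.056,.127],(255,0,255)),([.52,.106,.127],(255,0,255))):
    p=proj("scene",X);print(X,p);cv2.circle(im,tuple(int(v) for v in (p-[330,150])*5),4,c,-1)
cv2.imwrite("pics/s4.png",im)
E
```

```text
t 5.5 pos [0.5585 0.0748 0.1044] yhead 0.026587133765546125 down [-0.0001 -0.     -1.    ] F [0.3855 0.5833 0.3899] g 0.3488242614548476
[0.5585, 0.0748, 0.1045] [391.1128 209.9865]
[0.5585, 0.0748, 0.19] [396.238  187.3158]
[0.56, 0.0526, 0.095] [382.2034 214.1018]
[0.56, 0.0526, 0.127] [383.8413 206.0574]
[0.6, 0.048, 0.127] [386.7808 219.2496]
[0.6, 0.098, 0.127] [406.8491 216.1745]
[0.52, 0.056, 0.127] [380.5719 193.5323]
[0.52, 0.106, 0.127] [399.774  190.7529]
```

View pics/s4.png

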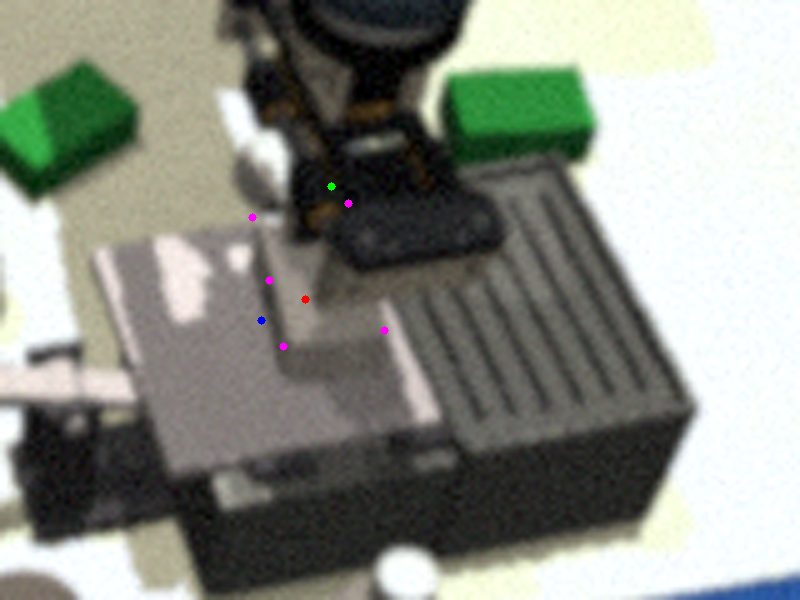

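The box hasn't moved, and the tips don't show where the TCP reading puts them (red dot). I'll compare the projected TCP with the start picture before doing anything else.

Run:
```python
from h import *
import cv2
print(proj("scene",[.1726,.5216,.1916]),proj("scene",[.1726,.5216,.25]),proj("top",[.1726,.5216,.1916]))
im=cv2.imread("pics/scene0.png")[0:110,460:620]
im=cv2.convertScaleAbs(cv2.resize(im,None,fx=5,fy=5,interpolation=cv2.INTER_CUBIC),alpha=1.6)
cv2.circle(im,tuple(int(v) for v in (proj("scene",[.1726,.5216,.1916])-[460,0])*5),4,(0,0,255),-1)
cv2.imwrite("pics/s0g.png",im)
```

```text
[499.9765  71.1414] [506.5685  53.8652] [ 48.2843 363.8903]
```

View pics/s0g.png

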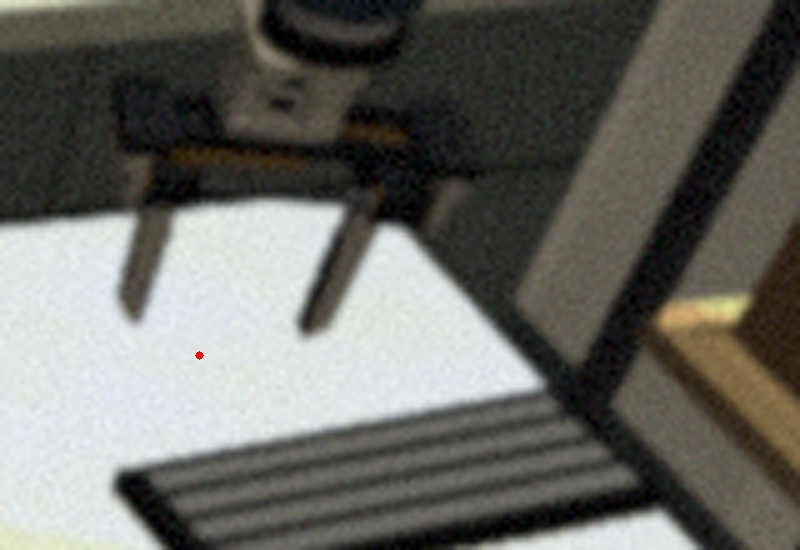

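Run:
```python
from h import *
for X in([.652,.0748,.19],[.652,.0373,.19],[.652,.1123,.19],[.652,.0748,.23],[.585,.0748,.1045],[.585,.0748,.127]):
    print(X,(proj("scene",X)-[330,150])*5)
# start pose: visible tips -> where on finger positions
s=manip.sense()
from scipy.spatial.transform import Rotation as Ro
R=Ro.from_rotvec([.24966,1.55683,-.2523]).as_matrix();p=np.array([.17258,.5216,.19163])
for dx in(0,-.02,-.03):
  print(dx,[(proj("scene",p+R@np.array([dx,k*.055,0]))-[460,0])*5 for k in(-1,1)])
```

```text
[0.652, 0.0748, 0.19] [395.2875 343.8196]
[0.652, 0.0373, 0.19] [313.792  356.3839]
[0.652, 0.1123, 0.19] [475.9385 331.3856]
[0.652, 0.0748, 0.23] [411.2803 287.2897]
[0.585, 0.0748, 0.1045] [321.5659 341.8242]
[0.585, 0.0748, 0.127] [328.3657 313.5604]
0 [array([106.822 , 347.6368]), array([293.4258, 363.6938])]
-0.02 [array([116.8132, 318.7072]), array([305.6421, 334.8004])]
-0.03 [array([121.8961, 303.9896]), array([311.8576, 320.0998])]
```

Run:
```python
from h import *
a,b=fish(261.5,191.5,.127),fish(388.5,203,.127);print(a,b,np.linalg.norm(a-b))
a,b=fish(218,157,.093),fish(462,157,.093);print("shelf outer rim width(170 @rim .101)",np.linalg.norm(a-b), np.linalg.norm(fish(218,157,.101)-fish(462,157,.101)))
a,b=fish(228,162,.095),fish(425,164,.095);print("lid 140",np.linalg.norm(a-b))
```

```text
[0.5252 0.1065 0.127 ] [0.5998 0.1014 0.127 ] 0.07476207838135553
shelf outer rim width(170 @rim .101) 0.17264666688980906 0.16587288077821205
lid 140 0.13552732458912775
```

Both views put the open tips about 20 mm short of the reported TCP: at the start they fit an offset of -0.02 along tool x. So the fingers passed over the box without touching it. I'll back off and find the real tip height by touching the lid gently.

>>> servo_tool(
  rows=[
    {"offset": [-2,0,0],"yaw": 0},
    {"offset": [0,0,2.5],"yaw": 0},
    {"offset": [0,0,2.5],"yaw": 0},
    {"offset": [1,0,0],"yaw": 0},
    {"offset": [1,0,0],"yaw": 0},
    {"offset": [0,0,0],"yaw": 0},
    {"offset": [0,0,0],"yaw": 0},
    {"offset": [0,0,0],"yaw": 0},
  ],
)

```text
t: 6.5
position: [0.56, 0.0249, 0.1047]
tcp_rot: [1.19, 1.221, -1.189]
ft_force: [-0.7, -0.4, 0.1]
grip_width: 0.349
```

>>> servo_tool(
  rows=[
    {"offset": [0.2,0,0],"yaw": 0},
    {"offset": [0.2,0,0],"yaw": 0},
    {"offset": [0.2,0,0],"yaw": 0},
    {"offset": [0,0,0],"yaw": 0},
    {"offset": [0,0,0],"yaw": 0},
    {"offset": [0,0,0],"yaw": 0},
    {"offset": [0,0,0],"yaw": 0},
    {"offset": [0,0,0],"yaw": 0},
  ],
)

```text
t: 7.5
position: [0.5598, 0.0245, 0.0985]
tcp_rot: [1.19, 1.221, -1.19]
ft_force: [-0.0, -0.4, -0.1]
grip_width: 0.353
```

Run:
```python
from h import *
import cv2
go()
cv2.imwrite(f"pics/wrist5.png",manip.camera("wrist")[:,:,::-1])
```

```text
t 7.5 pos [0.5598 0.0245 0.0985] yhead 0.025992518847536755 down [ 0.0001 -0.     -1.    ] F [-0.039  -0.3945 -0.1249] g 0.3525394251577842
```

View pics/wrist5.png

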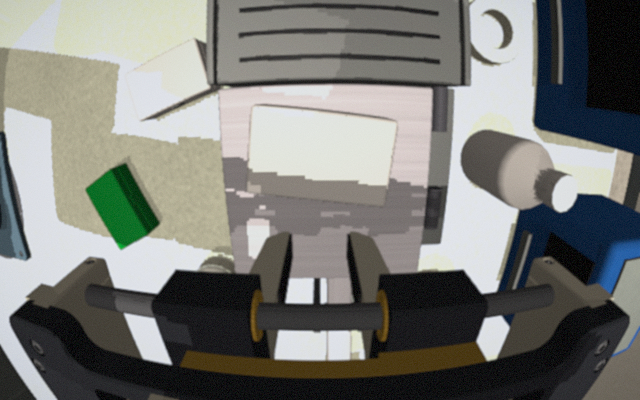

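>>> servo_tool(
  rows=[
    {"offset": [0.2,0,0],"yaw": 0},
    {"offset": [0.2,0,0],"yaw": 0},
    {"offset": [0.2,0,0],"yaw": 0},
    {"offset": [0.2,0,0],"yaw": 0},
    {"offset": [0.2,0,0],"yaw": 0},
    {"offset": [0,0,0],"yaw": 0},
    {"offset": [0,0,0],"yaw": 0},
    {"offset": [0,0,0],"yaw": 0},
  ],
)

```text
t: 8.55
position: [0.5599, 0.0245, 0.0886]
tcp_rot: [1.19, 1.221, -1.19]
ft_force: [-0.3, -0.4, 0.1]
grip_width: 0.349
```

>>> servo_tool(
  rows=[
    {"offset": [0.2,0,0],"yaw": 0},
    {"offset": [0.2,0,0],"yaw": 0},
    {"offset": [0.2,0,0],"yaw": 0},
    {"offset": [0,0,0],"yaw": 0},
    {"offset": [0,0,0],"yaw": 0},
    {"offset": [0,0,0],"yaw": 0},
    {"offset": [0,0,0],"yaw": 0},
    {"offset": [0,0,0],"yaw": 0},
  ],
)

```text
t: 9.55
position: [0.5599, 0.0245, 0.0825]
tcp_rot: [1.19, 1.221, -1.19]
ft_force: [0.2, 0.8, 0.3]
grip_width: 0.351
```

The reported TCP is now below the lid top with no contact, which confirms the offset. I'll push at this height.

>>> servo_tool(
  rows=[
    {"offset": [0,0,-0.6],"yaw": 0},
    {"offset": [0,0,-0.6],"yaw": 0},
    {"offset": [0,0,-0.6],"yaw": 0},
    {"offset": [0,0,-0.6],"yaw": 0},
    {"offset": [0,0,-0.6],"yaw": 0},
    {"offset": [0,0,-0.6],"yaw": 0},
    {"offset": [0,0,-0.6],"yaw": 0},
    {"offset": [0,0,0],"yaw": 0},
  ],
)

```text
t: 10.55
position: [0.5586, 0.0672, 0.0824]
tcp_rot: [1.19, 1.222, -1.189]
ft_force: [-0.2, 0.8, 1.2]
grip_width: 0.347
```

Run:
```python
from h import *
import cv2
go()
cv2.imwrite(f"pics/wrist6.png",manip.camera("wrist")[:,:,::-1])
```

```text
t 10.55 pos [0.5586 0.0672 0.0824] yhead 0.026625331043425713 down [-0.0002  0.0005 -1.    ] F [-0.1722  0.8383  1.1947] g 0.3473621371747171
```

View pics/wrist6.png

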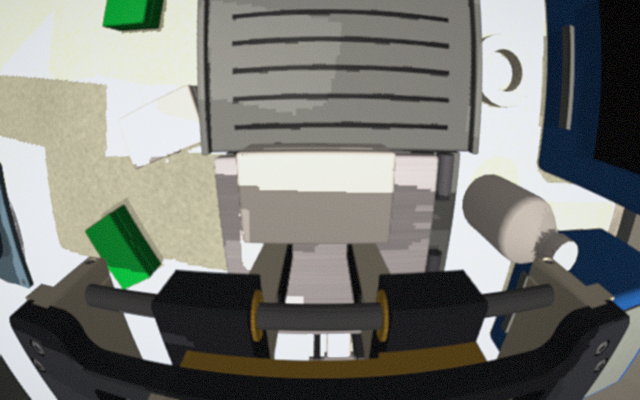

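The box is square to the fingers and moving, with its top at (240-394, 152-242) in the wrist view. I'll continue about 78 mm.

>>> servo_tool(
  rows=[
    {"offset": [0,0,-0.6],"yaw": 0},
    {"offset": [0,0,-0.6],"yaw": 0},
    {"offset": [0,0,-0.6],"yaw": 0},
    {"offset": [0,0,-0.6],"yaw": 0},
    {"offset": [0,0,-0.6],"yaw": 0},
    {"offset": [0,0,-0.6],"yaw": 0},
    {"offset": [0,0,-0.6],"yaw": 0},
    {"offset": [0,0,-0.6],"yaw": 0},
  ],
)

```text
t: 11.6
position: [0.5574, 0.1149, 0.0824]
tcp_rot: [1.19, 1.222, -1.19]
ft_force: [0.9, -1.8, -0.7]
grip_width: 0.351
```

>>> servo_tool(
  rows=[
    {"offset": [0,0,-0.6],"yaw": 0},
    {"offset": [0,0,-0.6],"yaw": 0},
    {"offset": [0,0,-0.6],"yaw": 0},
    {"offset": [0,0,-0.5],"yaw": 0},
    {"offset": [0,0,-0.4],"yaw": 0},
    {"offset": [0,0,-0.3],"yaw": 0},
    {"offset": [0,0,0],"yaw": 0},
    {"offset": [0,0,0],"yaw": 0},
  ],
)

```text
t: 12.6
position: [0.5568, 0.1445, 0.0825]
tcp_rot: [1.19, 1.221, -1.19]
ft_force: [0.2, -0.4, 0.4]
grip_width: 0.349
```

Run:
```python
from h import *
import cv2
go()
cv2.imwrite(f"pics/wrist7.png",manip.camera("wrist")[:,:,::-1])
```

```text
t 12.6 pos [0.5568 0.1445 0.0825] yhead 0.025950481115683377 down [ 0.0002  0.0002 -1.    ] F [ 0.1894 -0.3902  0.3829] g 0.3492602245382186
```

View pics/wrist7.png

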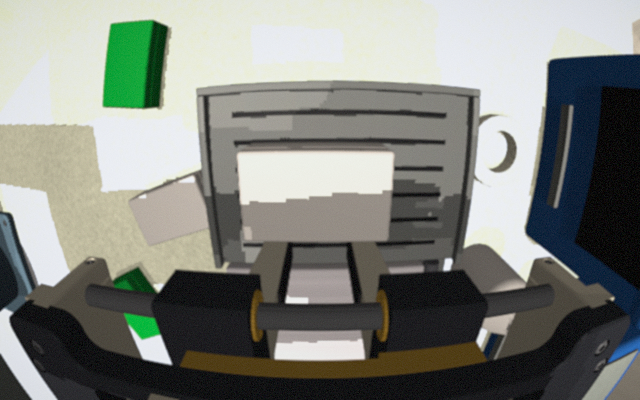

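The box lies inside the shelf rim at (316,195), clear of the lid edge at v≈265. I'll back off, lift, shut the fingers and check from above.

>>> servo_tool(
  rows=[
    {"offset": [0,0,0.8],"yaw": 0},
    {"offset": [0,0,1.2],"yaw": 0},
    {"offset": [-3,0,0],"yaw": 0},
    {"offset": [-4,0,0],"yaw": 0},
    {"offset": [-4,0,0],"yaw": 0},
    {"offset": [-2,0,3],"yaw": 0},
    {"offset": [0,0,4],"yaw": 0},
    {"offset": [0,0,4],"yaw": 0},
  ],
)

```text
t: 13.65
position: [0.5601, 0.0126, 0.213]
tcp_rot: [1.19, 1.22, -1.189]
ft_force: [0.1, -0.6, 0.3]
grip_width: 0.352
```

>>> servo_tool(
  fingers=0,
  rows=[
    {"offset": [0,0,4],"yaw": 0},
    {"offset": [0,0,4],"yaw": 0},
    {"offset": [0,0,4],"yaw": 0},
    {"offset": [0,1,4],"yaw": 0},
    {"offset": [0,1,4],"yaw": 0},
    {"offset": [0,0,0],"yaw": 0},
    {"offset": [0,0,0],"yaw": 0},
    {"offset": [0,0,0],"yaw": 0},
  ],
)

```text
t: 14.65
position: [0.5849, -0.1841, 0.2126]
tcp_rot: [1.19, 1.222, -1.189]
ft_force: [0.1, 0.3, -1.0]
grip_width: 0.003
```

Run:
```python
from h import *
import cv2
go([.584,-.212,.20])
cv2.imwrite(f"pics/wrist8.png",manip.camera("wrist")[:,:,::-1])
t=manip.camera("top")[:,:,::-1]
cv2.imwrite("pics/t8.png",cv2.convertScaleAbs(cv2.resize(t[120:300,170:400],None,fx=3.3,fy=3.3,interpolation=cv2.INTER_CUBIC),alpha=1.3))
t=manip.camera("scene")[:,:,::-1]
cv2.imwrite("pics/s8.png",cv2.convertScaleAbs(cv2.resize(t[120:280,250:480],None,fx=3.3,fy=3.3,interpolation=cv2.INTER_CUBIC),alpha=1.3))
```

```text
t 14.65 pos [ 0.5849 -0.1841  0.2126] yhead 0.02678578011457403 down [-0.0001  0.0003 -1.    ] F [ 0.081   0.2506 -1.0313] g 0.0029017810197684746
[0.584, -0.212, 0.2] ->cm [ 1.2589 -0.1696  2.7913]
```

View pics/wrist8.png

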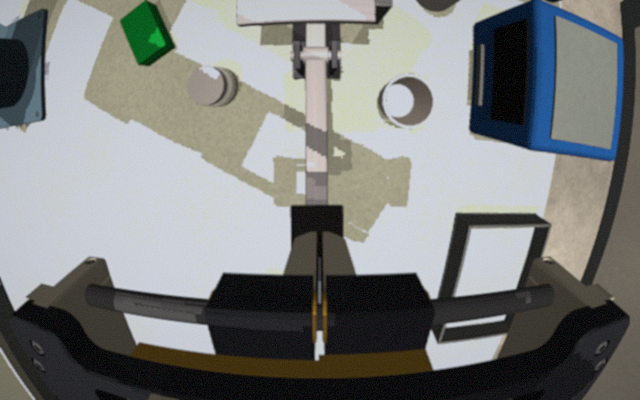

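View pics/t8.png

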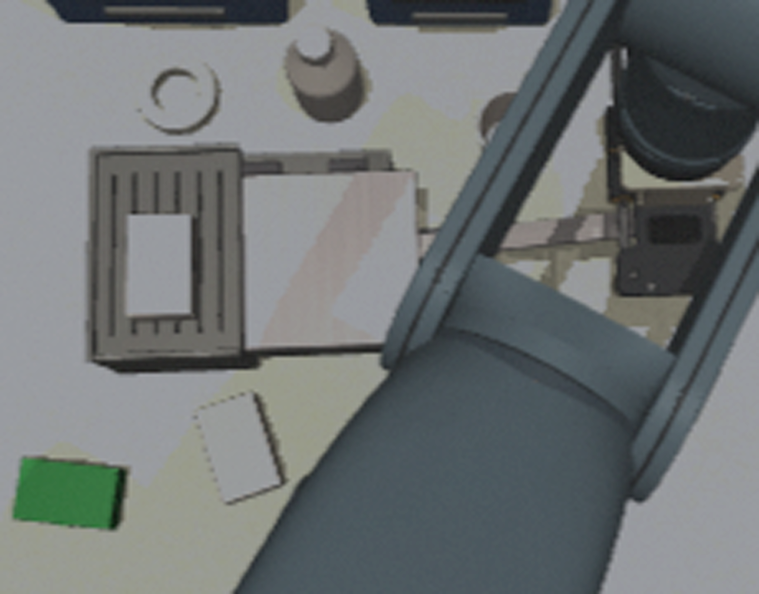

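View pics/s8.png

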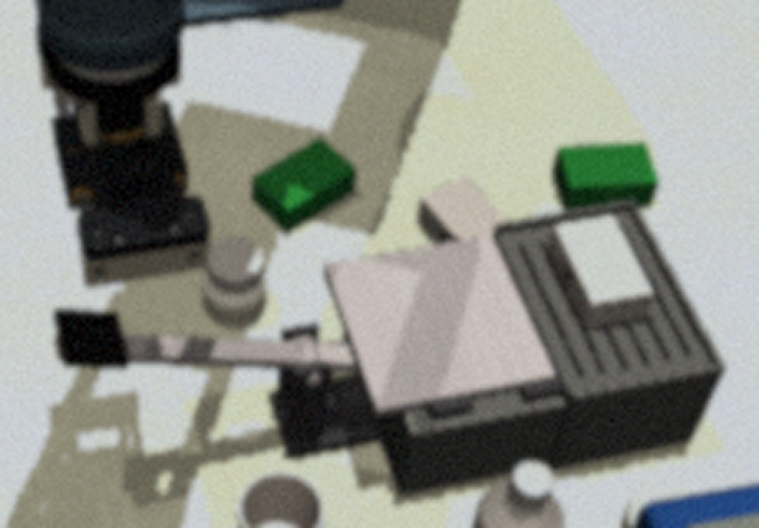

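>>> servo_tool(
  rows=[
    {"offset": [0,-0.1,1.7],"yaw": 0},
    {"offset": [0,0,1.7],"yaw": 0},
    {"offset": [1,0,0],"yaw": 0},
    {"offset": [1,0,0],"yaw": 0},
    {"offset": [1,0,0],"yaw": 0},
    {"offset": [1,0,0],"yaw": 0},
    {"offset": [1,0,0],"yaw": 0},
    {"offset": [1,0,0],"yaw": 0},
  ],
)

```text
t: 15.8
position: [0.5852, -0.2187, 0.1518]
tcp_rot: [1.19, 1.222, -1.19]
ft_force: [0.1, -0.4, 0.1]
grip_width: 0.002
```

Run:
```python
from h import *
import cv2
go()
c=np.mean([plane("top",*T(*p),.125) for p in((127,215),(191,213),(193,316),(127,316))],0)
b=np.array([.5656,.050]);d=c[:2]-b;y=.026;print("box world",c,"bath x,y",d[0]*np.cos(y)+d[1]*np.sin(y),-d[0]*np.sin(y)+d[1]*np.cos(y))
print("box top tri", tri(T(193,316),(250+553/3.3-.35,120+221/3.3-.35)), tri(T(191,213),(250+594/3.3-.35,120+303/3.3-.35)))
cv2.imwrite(f"pics/wrist9.png",manip.camera("wrist")[:,:,::-1])
```

```text
t 15.8 pos [ 0.5852 -0.2187  0.1518] yhead 0.026293081087787926 down [-0.0001  0.0001 -1.    ] F [ 0.0924 -0.4095  0.0976] g 0.0019176346854261638
box world [0.5537 0.1776 0.125 ] bath x,y -0.008531348567634243 0.12790089853800293
box top tri (array([0.5142, 0.1522, 0.1264]), np.float64(0.0035527141024247065)) (array([0.5948, 0.1564, 0.1249]), np.float64(0.002867157525560207))
```

View pics/wrist9.png

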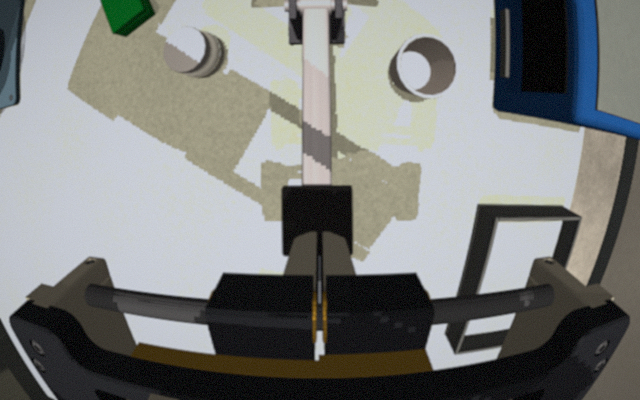

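Run:
```python
from h import *
go()
print("inner",fish(317,186,.152),"outer",fish(317,254,.168),"tip front",fish(319,233,.174))
```

```text
t 15.85 pos [ 0.5844 -0.2184  0.1503] yhead 0.02617381376203064 down [-0.0021  0.0013 -1.    ] F [-0.4415  0.5573 -1.2076] g 0.005664881546565222
inner [ 0.5833 -0.1885  0.152 ] outer [ 0.5844 -0.229   0.168 ] tip front [ 0.5852 -0.2114  0.174 ]
```

The wrist view agrees with the earlier triangulation: pad y is -0.19 to -0.23 and the tip is at -0.219. I'll shift 5 mm inward and press.

>>> servo_tool(
  rows=[
    {"offset": [0,0,-0.5],"yaw": 0},
    {"offset": [0.5,0,0],"yaw": 0},
    {"offset": [0.5,0,0],"yaw": 0},
    {"offset": [0.5,0,0],"yaw": 0},
    {"offset": [0.5,0,0],"yaw": 0},
    {"offset": [0.5,0,0],"yaw": 0},
    {"offset": [0.5,0,0],"yaw": 0},
    {"offset": [0,0,0],"yaw": 0},
  ],
)

```text
t: 16.85
position: [0.5861, -0.2153, 0.1236]
tcp_rot: [1.19, 1.217, -1.189]
ft_force: [0.1, -1.7, 6.0]
grip_width: 0.003
```

>>> servo_tool(
  rows=[
    {"offset": [0.6,0,0],"yaw": 0},
    {"offset": [0.6,0,0],"yaw": 0},
    {"offset": [0.6,0,0],"yaw": 0},
    {"offset": [0.6,0,0],"yaw": 0},
    {"offset": [0.6,0,0],"yaw": 0},
    {"offset": [0.6,0,0],"yaw": 0},
    {"offset": [0.6,0,0],"yaw": 0},
    {"offset": [0.6,0,0],"yaw": 0},
  ],
)

```text
t: 17.85
position: [0.5868, -0.2169, 0.0763]
tcp_rot: [1.188, 1.214, -1.189]
ft_force: [-0.5, -6.0, 7.4]
grip_width: 0.006
```

Run:
```python
from h import *
import cv2
go()
cv2.imwrite(f"pics/wrist10.png",manip.camera("wrist")[:,:,::-1])
t=manip.camera("scene")[:,:,::-1]
cv2.imwrite("pics/s10.png",cv2.convertScaleAbs(cv2.resize(t[120:280,250:480],None,fx=3.3,fy=3.3,interpolation=cv2.INTER_CUBIC),alpha=1.3))
```

```text
t 17.85 pos [ 0.5868 -0.2169  0.0763] yhead 0.02578368082795674 down [ 0.0045 -0.0052 -1.    ] F [-0.4845 -6.0375  7.4227] g 0.005980116027810978
```

View pics/wrist10.png

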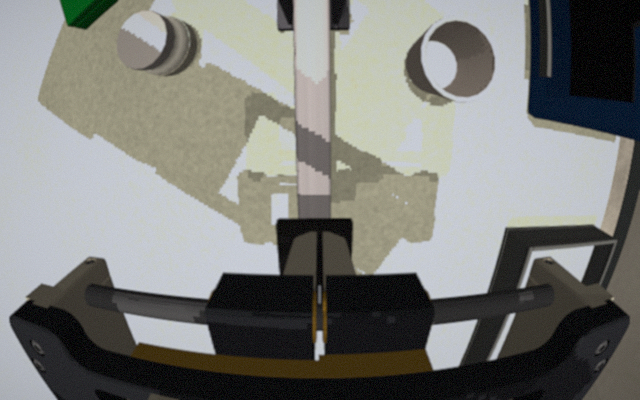

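View pics/s10.png

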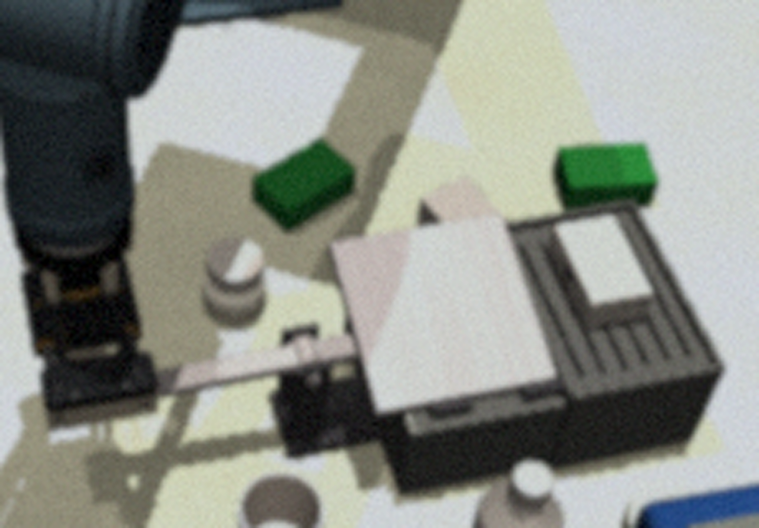

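The lever is going down and the lid is starting to rise. The finger is well onto the pad. I'll continue.

>>> servo_tool(
  rows=[
    {"offset": [0.6,0,0],"yaw": 0},
    {"offset": [0.6,0,0],"yaw": 0},
    {"offset": [0.6,0,0],"yaw": 0},
    {"offset": [0.6,0,0],"yaw": 0},
    {"offset": [0.6,0,0],"yaw": 0},
    {"offset": [0.6,0,0],"yaw": 0},
    {"offset": [0.4,0,0],"yaw": 0},
    {"offset": [0.4,0,0],"yaw": 0},
  ],
)

```text
t: 18.95
position: [0.5863, -0.2139, 0.0317]
tcp_rot: [1.191, 1.219, -1.188]
ft_force: [0.2, 2.7, 8.3]
grip_width: 0.002
```

>>> servo_tool(
  rows=[
    {"offset": [0.2,0,0],"yaw": 0},
    {"offset": [0.2,0,0],"yaw": 0},
    {"offset": [0,0,0],"yaw": 0},
    {"offset": [0,0,0],"yaw": 0},
    {"offset": [0,0,0],"yaw": 0},
    {"offset": [0,0,0],"yaw": 0},
    {"offset": [0,0,0],"yaw": 0},
    {"offset": [0,0,0],"yaw": 0},
  ],
)

```text
t: 19.95
position: [0.5862, -0.2138, 0.0277]
tcp_rot: [1.191, 1.219, -1.188]
ft_force: [0.3, 2.7, 7.2]
grip_width: 0.003
```

Run:
```python
from h import *
import cv2
go()
cv2.imwrite(f"pics/wrist11.png",manip.camera("wrist")[:,:,::-1])
t=manip.camera("scene")[:,:,::-1]
cv2.imwrite("pics/s11.png",cv2.convertScaleAbs(cv2.resize(t[120:280,250:480],None,fx=3.3,fy=3.3,interpolation=cv2.INTER_CUBIC),alpha=1.3))
```

```text
t 19.95 pos [ 0.5862 -0.2138  0.0277] yhead 0.02580886091005577 down [ 0.0026 -0.0003 -1.    ] F [0.3182 2.7136 7.1696] g 0.002904811543121235
```

View pics/wrist11.png

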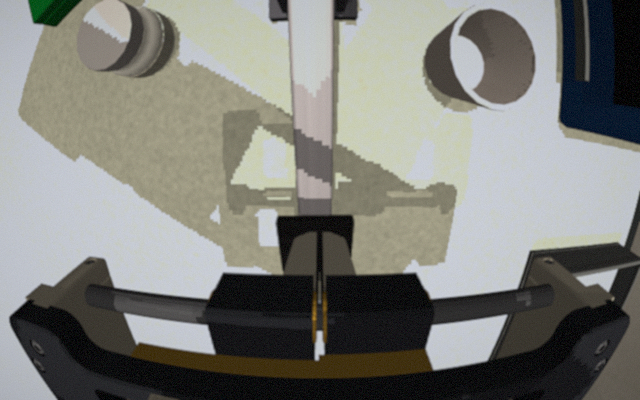

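View pics/s11.png

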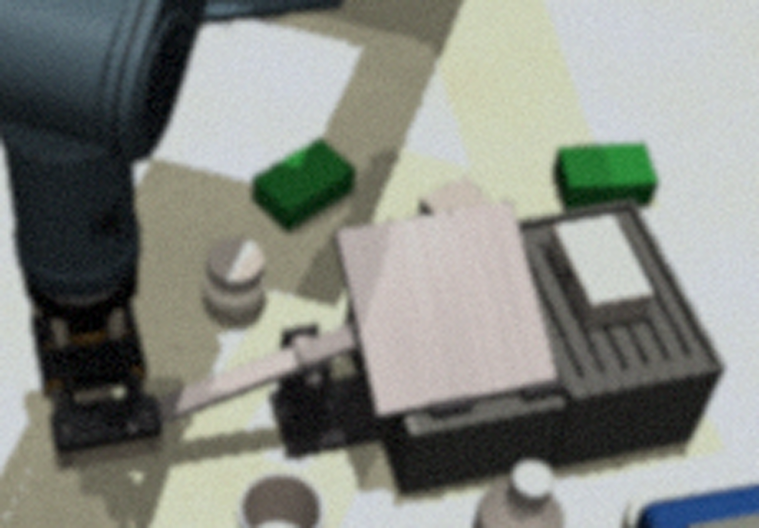

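The force is steady at about 7 N, so it isn't on the stop yet. I'll keep going in small steps.

>>> servo_tool(
  rows=[
    {"offset": [0.2,0,0],"yaw": 0},
    {"offset": [0.2,0,0],"yaw": 0},
    {"offset": [0,0,0],"yaw": 0},
    {"offset": [0,0,0],"yaw": 0},
    {"offset": [0,0,0],"yaw": 0},
    {"offset": [0,0,0],"yaw": 0},
    {"offset": [0,0,0],"yaw": 0},
    {"offset": [0,0,0],"yaw": 0},
  ],
)

```text
t: 21.05
position: [0.5862, -0.214, 0.0237]
tcp_rot: [1.191, 1.219, -1.189]
ft_force: [-0.1, 0.9, 6.9]
grip_width: 0.006
```

>>> servo_tool(
  rows=[
    {"offset": [0.2,0,0],"yaw": 0},
    {"offset": [0.2,0,0],"yaw": 0},
    {"offset": [0,0,0],"yaw": 0},
    {"offset": [0,0,0],"yaw": 0},
    {"offset": [0,0,0],"yaw": 0},
    {"offset": [0,0,0],"yaw": 0},
    {"offset": [0,0,0],"yaw": 0},
    {"offset": [0,0,0],"yaw": 0},
  ],
)

```text
t: 22.05
position: [0.5864, -0.2137, 0.0221]
tcp_rot: [1.191, 1.218, -1.188]
ft_force: [-3.7, 5.2, 20.7]
grip_width: 0.008
```

The force has jumped to 20.7 N and the descent has stalled, so the lever is at its stop. I'll verify the lid angle from the pictures.

Run:
```python
from h import *
import cv2
go()
t=manip.camera("scene")[:,:,::-1]
cv2.imwrite("pics/s12.png",cv2.convertScaleAbs(cv2.resize(t[120:280,250:480],None,fx=3.3,fy=3.3,interpolation=cv2.INTER_CUBIC),alpha=1.3))
t=manip.camera("top")[:,:,::-1]
cv2.imwrite("pics/t12.png",cv2.convertScaleAbs(cv2.resize(t[120:300,170:400],None,fx=3.3,fy=3.3,interpolation=cv2.INTER_CUBIC),alpha=1.3))
go()
```

```text
t 22.05 pos [ 0.5864 -0.2137  0.0221] yhead 0.026078809835038252 down [ 0.0035 -0.0007 -1.    ] F [-3.7393  5.2025 20.7253] g 0.007740578799534257
t 22.15 pos [ 0.5864 -0.2137  0.0221] yhead 0.02608434100801619 down [ 0.0035 -0.0007 -1.    ] F [-5.1683  4.2407 21.6453] g 0.006318097462824642
```

View pics/s12.png

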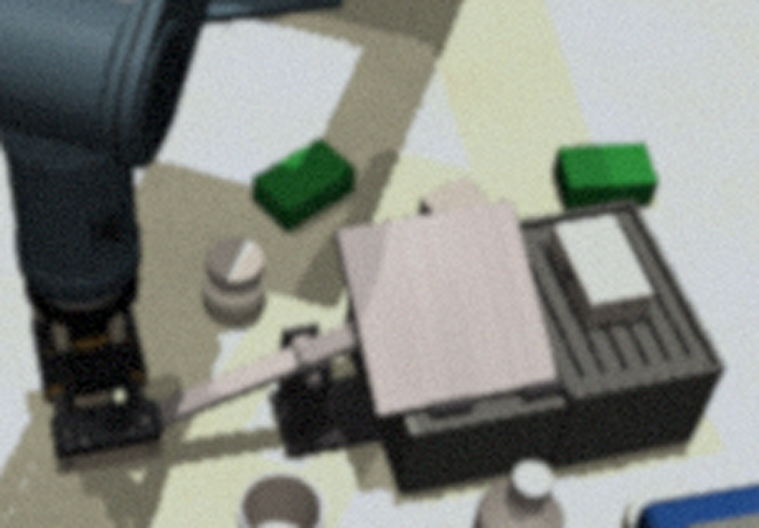

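View pics/t12.png

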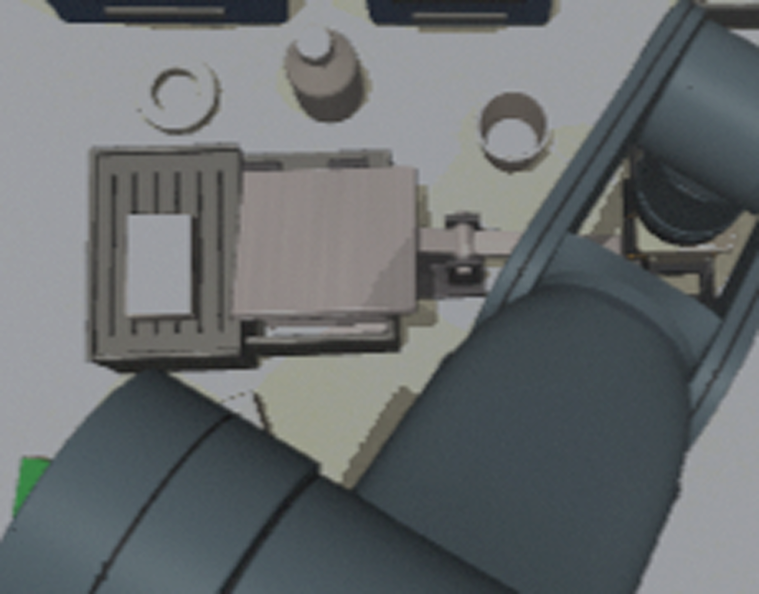

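Run:
```python
from h import *
S2=lambda x,y:(250+x/3.3-.35,120+y/3.3-.35)
for a,b in(((417,315),(338,228)),((233,315),(512,203))):
    p,e=tri(T(*a),S2(*b));print(p,e,"lid angle",np.arcsin((p[2]-.094)/.139))
m=manip.sense();print(m['ft_force'],m['torque'])
# bar in scene: two points along centreline assumed on plane x=.585
def px(u,v,x):
    c,d=ray("scene",u,v);return c+d*(x-c[0])/d[0]
a=px(*S2(185,407),.585);b=px(*S2(345,340),.585);print(a,b,"slope",np.arctan2(b[2]-a[2],b[1]-a[1]))
```

```text
[ 0.5112 -0.019   0.1509] 0.004424077628680542 lid angle 0.42162498471086163
[0.5111 0.1169 0.1508] 0.002213029041650222 lid angle 0.42126968220975414
[-5.1683  4.2407 21.6453] [0.9871 0.8636 0.0406]
[ 0.585  -0.1454  0.0579] [ 0.585  -0.0269  0.1121] slope 0.4284415831328281
```

Lid angle is about 0.42 from height and about 0.45 from foreshortening, which fits the 0.455 stop. I'll hold one call to see whether it's steady.

>>> servo_tool(
  rows=[
    {"offset": [0,0,0],"yaw": 0},
    {"offset": [0,0,0],"yaw": 0},
    {"offset": [0,0,0],"yaw": 0},
    {"offset": [0,0,0],"yaw": 0},
    {"offset": [0,0,0],"yaw": 0},
    {"offset": [0,0,0],"yaw": 0},
    {"offset": [0,0,0],"yaw": 0},
    {"offset": [0,0,0],"yaw": 0},
  ],
)

```text
t: 23.15
position: [0.5864, -0.2137, 0.0221]
tcp_rot: [1.191, 1.218, -1.188]
ft_force: [-4.0, 4.5, 22.8]
grip_width: 0.006
```

Steady at about 22 N, so I'm handing the job in.

Run:
```python
from plant import manip
print(manip.finish_job())
```

```text
the job is handed in; nothing more can be done
None
```

I slid the white box off the lid onto the draining shelf with two part-open fingers. I then shut the fingers, pressed the lever pad down to its stop, and handed the job in at about 23 s, still holding it. No verdict is reported.

**Last checks**
- **Box:** after the push, and before I pressed the lever, it measured at bath x ≈ -0.009 m, y ≈ 0.128 m, close to the middle of the shelf. It was lying flat, with its top at about 0.125 m. It looked unmoved in the last pictures.
- **Lever:** it was at its stop. The force rose from a steady 7 N or so to about 22 N, the descent stalled, and it held there for over a second. A rough check of the bar's slope gave 0.43 rad, against an expected 0.35, so that reading is not exact.
- **Lid:** raised about 0.42 rad by the height of its near edge and about 0.45 by foreshortening. The expected angle at the stop is 0.455.
- **Bystanders:** the ones I could see looked unmoved in the pictures. The arm partly hid the spare box in the last top view, and I did not re-measure any of them.

**What disagreed:** the finger tips are about 20 mm short of the reported TCP. My first push therefore passed over the box without moving it. I found this in the pictures, confirmed it with a careful descent (no contact with the TCP reading below the lid top), and pushed again from lower down.

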